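# Lay a straightedge against two marking pins and weigh it down

### The arm

A 6-joint arm with a two-finger parallel gripper is mounted at the origin on the work surface. World frame = base frame: x ahead of the robot, y to its left, z up, the work surface at z = 0. Lengths are in mm, angles in degrees, forces in N, time in s.
With the tool pointing down it reaches from about 300 to 850 mm from the base axis. Payload 4.2 kg.
Tool frame: the origin (TCP) lies between the finger pads; the fingertips stand ahead of it and the grasp point (between the pads) lies 8 mm behind it (env.tip_reach is the x of the fingertips in the tool frame, in mm); x points along the fingers, y is the direction in which the jaws open and shut, and the axes are right-handed (so a half turn about x gives the same grasp; the last joint's range is limited). The gripper opens to 91 mm and grips with 3 to 60 N. Pads are 32 mm wide; open, the fingers measure 118 mm over their backs; the gripper's body (76 mm by 178 mm) begins 60 mm behind the grasp point.
Start: joints at [-73.51, 18.312, 89.639, -0, 72.044, -1.146], TCP at [174.207, -547.991, 224.976] pointing down, gripper open.
Joint ranges: [-177.97, 177.97], [-48.28, 115.42], [12.27, 149.76], [-77.06, 257.06], [2.81, 150.46], [-146.56, 146.56]. Speed limits (degrees/s): [147.25, 147.25, 180, 180, 180, 180].

### API

Orientations are given as [roll, pitch, yaw] about the fixed x, y, z axes, in that order (R = Rz(yaw) Ry(pitch) Rx(roll)).
In Python, from workcell import env, cams gives the robot as it stands.
- The arm moves only by the tool arm_command, never from a script. Its argument "deltas" is a list of rows, each a list of 3 entries, a list of its own where there are three numbers: the opening, from 0 (shut) to 1 (fully open), then the shift along the world's x, y, z in mm, then the turn about the world's z in rad. A call has 1 to 20 rows; each row is the pose to reach, as a shift and turn from the pose commanded when the call began; what a row does not reach only later rows make up. A row lasts 1/10 s, in which the tool goes at most 50 mm and 8.59 degrees, less where a joint would pass 70% of its speed; a pose out of reach is approached as far as the arm can. A call with a gripper value outside its range is refused whole. The fingers move at their own pace and stop on an object; "grip_force" is the grip in N (left out, the last holds). Time passes only in rows, so rows that repeat a pose let the fingers close. It gives the time, the measured TCP pose, the force and the opening at its end, in the units of the state.
- env.state(): the state, without advancing time (a new reading comes with each control period).
- cams.grab_frame(name): name is "scene" or "top"; returns a dict with "img" (420x560x3 uint8, red, green, blue), "K" (3x3 intrinsics, pixels), "rvec" (rotation vector, rad) and "tvec" (3), from world to camera coordinates, as OpenCV has them. Camera axes: x right, y down, z forward; pixel columns grow to the right and rows downward; lengths in mm; the calibration is good to about 2 mm. A picture is of the moment at which its call begins. There is no depth.
- env.job_done(): hands the job in, once; it reports no verdict.
Trained networks look in a picture, given as the dict that the camera call returned (one of the last four; its "shot" number tells which), for a name from the list of things; names that differ only in an ending like _2 or _b are one class to them, and where a whole thing is asked for, a point or a joint stands for the part that bears it (a point fixed in the world has none). Each returns a list of dicts, best first, with "conf" (0 to 1); they miss things now and then, are a little off and sometimes report something else, mostly with a low value. They report only what shows in the picture. A call takes as long as a camera call. They do not tell look-alikes from the thing itself.
- cams.silhouettes(picture, name): "region" (420x560 bool, what is visible of it) and "centre" ([column, row] in pixels, amid what is visible of it).
The state is a dict: "time_s": time; "qpos": joint angles; "qvel": joint speeds; "effort": joint torques, N m; "ee_pos": TCP position; "ee_rot": TCP orientation; "force": force on the tool from outside, world axes, zero at the start; "torque": the same for the moment, N m; "gripper_width": finger opening in mm.
Only numpy, scipy, OpenCV 4.12 (cv2) and the standard library are available. Lean on these libraries where they do the work, as an engineer would, in place of code of your own. Each camera call takes 0.05 s, during which the arm holds its last target.

### The job

Slide the aluminium straightedge across the plywood board until its far long edge touches both steel pins at once, pressing it gently against both for a moment; the pins are only lightly clamped, so never press hard on them. Then gently stand the steel weight on the straightedge to hold it there, still touching both pins, and leave the other things alone.

Things in the scene. Friction and masses are not known exactly. Their poses are not given: they have to be found in the camera images.
- jig_board: plywood board 360 (x) x 460 (y) x 18 mm thick fixed on the bench; origin at the centre of its underside, so its top face is 18 mm above; its x axis points away from the robot
- straightedge_mid (a point): loose flat aluminium bar on the board, 40 mm wide (its x), 400 long (its y), 10 thick with its thin feet, 0.36 to 0.59 kg; 1.5 to 4 N slides it. A round wooden knob stands on its middle: 30 mm across, top 34 mm above the bar, its lowest 10 mm a narrower neck. This point: centre of the bar, half-way through its thickness (5 mm over the board's top); x points across the bar to the pins
- slot_a: centre of the left (+y) dark slotted steel plate, 74 x 26 mm, flush with the board's top, on its far part; origin on the board's top face. An upright steel pin, 8 mm across, 28 mm tall, is clamped in its slot, somewhere up to 15 mm from this centre along this x axis (away from the robot): unmeasured, found by touch. It stays put under a light push; over 12 N is too hard
- slot_b: centre of the right (-y) dark slotted steel plate, 74 x 26 mm, flush with the board's top, on its far part; origin on the board's top face. An upright steel pin, 8 mm across, 28 mm tall, is clamped in its slot, somewhere up to 15 mm from this centre along this x axis (away from the robot): unmeasured, found by touch. It stays put under a light push; over 12 N is too hard
- weight_mid (a point): loose plain dark steel cylinder, the bench weight, 46 mm across, 60 mm tall, 0.55 to 0.85 kg, standing on the bench to the left or to the right of the board; this point is its centre, half-way up
- offcut: light brown wooden offcut 45 x 100 x 30 mm on the far part of the board; a bystander, origin on its underside or handle
- sanding_block: cork sanding block 45 x 75 x 32 mm on the far part of the board; a bystander, origin on its underside or handle
- varnish_jar: amber glass jar with a metal lid, 60 mm across, 75 mm tall, on the bench beside the board (on the side where the weight is not); a bystander, origin on its underside or handle
- glue_bottle: white bottle, 64 mm across, 170 mm tall, on the bench at the left; a bystander, origin on its underside or handle
- chisel: screwdriver-like tool with a wooden handle, 220 mm long, lying on the bench at the right; a bystander, origin on its underside or handle
- hammer: hammer 270 mm long lying on the bench at the left; a bystander, origin on its underside or handle
- mug: white mug 80 mm across, 90 mm tall, on the bench at the far right; a bystander, origin on its underside or handle
Things that resemble listed ones, but are neither listed nor needed, are in the scene too. Leave any pink or red look-alike of the part that bears weight_mid alone.

How it is judged:
By the outcome, as a careful person would: the job done as asked, in the order asked, and still so for the second after the job is handed in, with the robot touching nothing.
It also fails if it takes over 72 s, if anything falls off the work surface, if the arm or the gripper's body presses on something with over 40 N, if the wrist force passes 120 N, or if a joint passes its speed limit or range.

## Working session

There is one attempt and no reset: what is moved stays moved. The work goes in short steps, Python scripts to look and compute and a tool call to move; the robot and the scene stay as the last step left them, time stands still between calls to the robot, and variables do not carry over. Pictures are saved under pics/ and viewed, and the job is handed in when it is done.

Besides the shell and the picture viewer there is one more tool, called after "Request:" by a JSON object that holds its "fn" and its "kwargs". arm_command: Moves the arm, as the interface text tells. Its arguments: {"type":"object","properties":{"deltas":{"type":"array","items":{"type":"array"}},"grip_force":{"type":"number"}},"required":["deltas"]}

```bash
ls; mkdir -p pics; cat > h.py <<'E'
import numpy as np,cv2
from workcell import env,cams
def save(f,n):
    cv2.imwrite('pics/'+n,f['img'][:,:,::-1])
def ray(f,px,z):
    R=cv2.Rodrigues(np.array(f['rvec'],float))[0];t=np.array(f['tvec'],float).ravel();K=np.array(f['K'])
    c=-R.T@t
    d=R.T@np.linalg.inv(K)@np.array([px[0],px[1],1.0])
    return c+d*(z-c[2])/d[2]
def proj(f,P):
    return cv2.projectPoints(np.array(P,float).reshape(-1,1,3),np.array(f['rvec'],float),np.array(f['tvec'],float),np.array(f['K'],float),None)[0].reshape(-1,2)
E
python3 - <<'E'
from h import *
s=env.state();print(s, env.tip_reach)
a=cams.grab_frame('scene');b=cams.grab_frame('top')
save(a,'s0.png');save(b,'t0.png')
zs={'jig_board':18,'straightedge_mid':28,'slot_a':18,'weight_mid':30,'offcut':48,'sanding_block':50,'varnish_jar':75}
for n in zs:
    for f,nm in((a,'scene'),(b,'top')):
        for d in cams.silhouettes(f,n)[:4]:
            r=d['region'];ys,xs=np.nonzero(r)
            print(nm,n,round(d['conf'],2),np.round(d['centre'],1),r.sum(),(xs.min(),xs.max(),ys.min(),ys.max()),ray(f,d['centre'],zs[n]).round(1))
for f in(a,b):
    R=cv2.Rodrigues(np.array(f['rvec'],float))[0];print((-R.T@np.array(f['tvec']).ravel()).round())
E
```

```text
pics
{'time_s': 0.0, 'qpos': array([-7.35087248e+01,  1.83518607e+01,  8.97056314e+01, -8.82680980e-04,
        7.20422446e+01, -1.14593884e+00]), 'qvel': array([-0.03713668, -0.02806977, -0.03955535, -0.0398735 , -0.01312727,
       -0.0170591 ]), 'effort': array([ 2.07886544e-03, -4.12458801e+01, -2.31972009e+01,  7.30533572e-02,
        4.55062289e-02, -1.32514192e-04]), 'ee_pos': array([ 174.08084668, -547.52104724,  224.12329576]), 'ee_rot': array([-90.66385153,  89.90025973, 106.9736354 ]), 'force': array([-0.35950667, -0.00885107, -0.63344991]), 'torque': array([-0.02783992,  0.00929101, -0.03184057]), 'gripper_width': 91.11145000517362} 11.0
scene jig_board 0.68 [271.2 235.3] 9526 (np.int64(185), np.int64(373), np.int64(183), np.int64(298)) [625.8 -41.1  18. ]
top jig_board 0.71 [289.  203.8] 17685 (np.int64(197), np.int64(377), np.int64(125), np.int64(274)) [600.1 -16.1  18. ]
scene straightedge_mid 0.71 [270.3 218.5] 1552 (np.int64(206), np.int64(343), np.int64(205), np.int64(230)) [567.6 -14.5  28. ]
top straightedge_mid 0.66 [281.7 214.8] 1998 (np.int64(211), np.int64(350
[... 1326 characters left out ...]
, np.int64(243), np.int64(270)) [765.  -27.1  48. ]
top offcut 0.89 [291.3 148.8] 674 (np.int64(270), np.int64(306), np.int64(139), np.int64(158)) [749.5 -21.6  48. ]
scene sanding_block 0.96 [251.  268.1] 538 (np.int64(238), np.int64(266), np.int64(259), np.int64(279)) [ 751.8 -161.5   50. ]
top sanding_block 0.71 [335.1 152.3] 496 (np.int64(324), np.int64(353), np.int64(142), np.int64(165)) [ 739.5 -141.5   50. ]
scene varnish_jar 0.75 [371.2 168.8] 459 (np.int64(362), np.int64(381), np.int64(155), np.int64(181)) [540.6 354.   75. ]
top varnish_jar 0.91 [137.9 239.4] 550 (np.int64(122), np.int64(151), np.int64(231), np.int64(252)) [497.8 384.5  75. ]
[1625. -541.  944.]
[ 499.  -13. 1111.]
```

```bash
python3 - <<'E'
import cv2
a=cv2.imread('pics/s0.png');b=cv2.imread('pics/t0.png')
cv2.imwrite('pics/s0z.png',cv2.resize(a[140:310,90:390],None,fx=2.6,fy=2.6,interpolation=cv2.INTER_CUBIC))
cv2.imwrite('pics/t0z.png',cv2.resize(b[110:320,180:450],None,fx=2.8,fy=2.8,interpolation=cv2.INTER_CUBIC))
E
```

```text
(no output)
```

View pics/s0z.png

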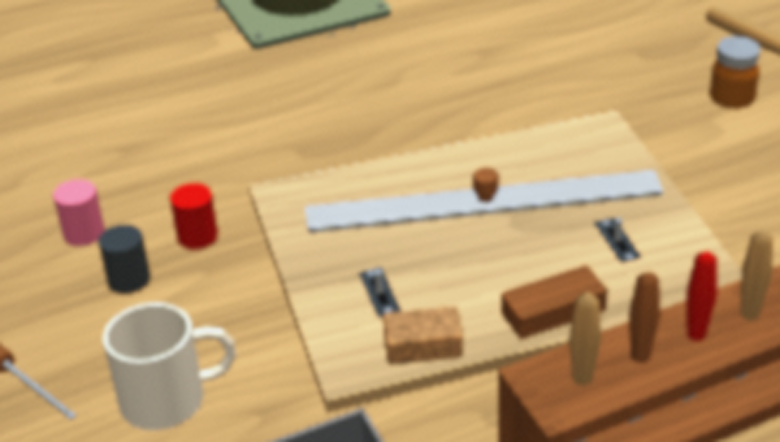

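View pics/t0z.png

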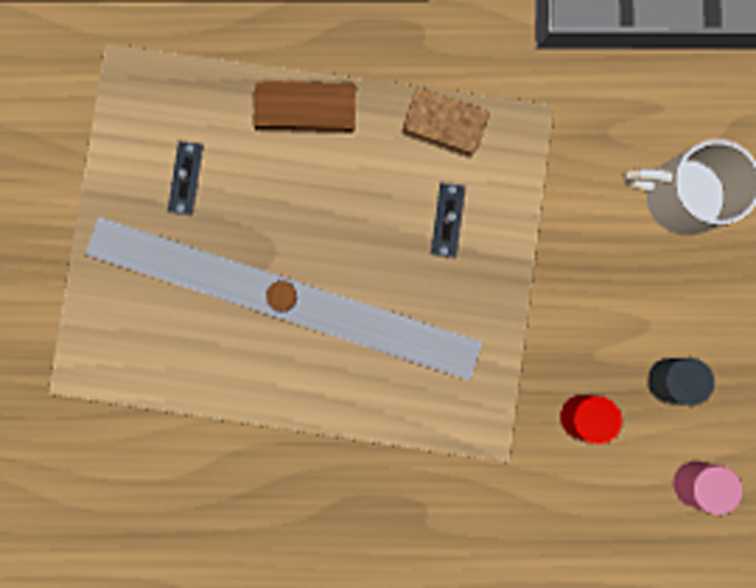

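View pics/t0.png

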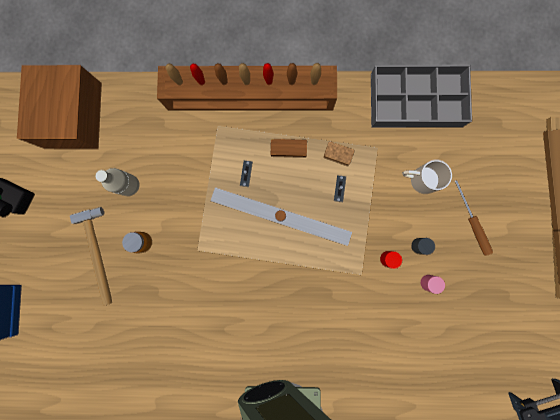

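The image shows three cylinders: dark at top px (423,246), red at (391,259) and pink at (433,284). Only the dark one matches the "plain dark steel" description. I'll confirm it in an enlarged crop and fit the geometry.

```bash
cat > fit.py <<'E'
from h import *
from scipy.optimize import minimize
def hullmask(f,P,S=4):
    p=proj(f,P);h=cv2.convexHull((p*S+ (S-1)/2).astype(np.float32)).round().astype(np.int32)
    m=np.zeros((420*S,560*S),np.uint8);cv2.fillConvexPoly(m,h,1)
    return cv2.resize(m.astype(np.float32),(560,420),interpolation=cv2.INTER_AREA)
def cyl(x,y,z0,z1,r):
    a=np.linspace(0,2*np.pi,40,endpoint=False)
    return np.concatenate([np.c_[x+r*np.cos(a),y+r*np.sin(a),np.full(40,z)] for z in(z0,z1)])
def box(x,y,yaw,z0,z1,w,l):
    c,s=np.cos(yaw),np.sin(yaw)
    return np.array([[x+c*u-s*v,y+s*u+c*v,z] for z in(z0,z1) for u in(-w/2,w/2) for v in(-l/2,l/2)])
def fit(views,gen,x0,step):
    def cost(p): return sum(np.abs(hullmask(f,gen(p))-m).sum() for f,m in views)
    r=minimize(cost,x0,method='Nelder-Mead',options=dict(initial_simplex=np.vstack([x0]+[np.array(x0)+np.eye(len(x0))[i]*step[i] for i in range(len(x0))]),xatol=.02,fatol=.05))
    return r.x,r.fun
def cmask(f,name,center):
    L=cams.silhouettes(f,name)
    if not L:return None
    return min(L,key=lambda d:np.hypot(*(np.array(d['centre'])-center)))['region']
E
python3 - <<'E'
from fit import *
a=cams.grab_frame('scene');b=cams.grab_frame('top')
# weight masks by colour near
def dark(f,x0,x1,y0,y1):
    m=np.zeros((420,560),np.float32);m[y0:y1,x0:x1]=(f['img'][y0:y1,x0:x1].max(2)<95);return m
ma=dark(a,122,152,222,258);mb=dark(b,405,440,232,262)
print(ma.sum(),mb.sum())
g=lambda p:cyl(p[0],p[1],0,60,23)
for v in([(a,ma),(b,mb)],[(a,ma)],[(b,mb)]):print('weight',fit(v,g,[480,-380],[15,15]))
# bar: bluish-grey pixels
def bar(f,y0,y1,x0,x1):
    i=f['img'].astype(int);m=np.zeros((420,560),np.float32)
    m[y0:y1,x0:x1]=((i[...,2]-i[...,0]>-12)&(i[...,1]>130))[y0:y1,x0:x1];return m
na=bar(a,200,236,200,350);nb=bar(b,184,250,205,356)
for m in(na,nb):m[:]=cv2.morphologyEx(m,cv2.MORPH_CLOSE,np.ones((9,9)))
print(na.sum(),nb.sum())
g=lambda p:box(p[0],p[1],p[2],18,28,40,400)
for v in([(a,na),(b,nb)],[(a,na)],[(b,nb)]):print('bar',fit(v,g,[568,0,-.3],[15,15,.08]))
g=lambda p:box(p[0],p[1],p[2],0,18,360,460)
for v in ([(b,cmask(b,'jig_board',[289,204]).astype(np.float32))],):print('board',fit(v,g,[600,-20,-.18],[15,15,.08]))
for n,f,c in(('slot_a',a,(326,232)),('slot_a',b,(247,169)),('slot_b',a,(233,252)),('slot_b',b,(338,187))):
    m=dark(f,int(c[0])-16,int(c[0])+16,int(c[1])-20,int(c[1])+20)
    m=cv2.morphologyEx(m,cv2.MORPH_CLOSE,np.ones((5,5)))
    print(n,m.sum(),fit([(f,m)],lambda p:box(p[0],p[1],p[2],17.9,18,74,26),list(ray(f,c,18)[:2])+[-.18],[10,10,.08]))
for f,n in((a,'s'),(b,'t')):
    cs=[(326,232),(233,252),(136,240)] if n=='s' else [(246,172),(341,188),(421,249)]
    cv2.imwrite(f'pics/{n}1.png',np.hstack([cv2.resize(f['img'][y-18:y+18,x-16:x+16,::-1],None,fx=8,fy=8,interpolation=cv2.INTER_NEAREST) for x,y in cs]))
    print(proj(f,[[692,103,18],[692,103,46],[645,-156,18],[645,-156,46]]).round(1).tolist())
E
```

```text
371.0 327.0
weight (array([ 485.98748993, -378.72543328]), np.float64(116.5625))
weight (array([ 482.03401141, -379.73930046]), np.float64(77.1875))
weight (array([ 486.58253767, -378.94172594]), np.float64(36.0))
1251.0 2050.0
bar (array([ 5.65375720e+02,  7.66595714e+00, -3.08567449e-01]), np.float64(508.9375))
bar (array([ 5.61219414e+02,  7.37776722e+00, -3.26828766e-01]), np.float64(386.5))
bar (array([ 5.65559880e+02,  8.17935785e+00, -3.11089542e-01]), np.float64(120.5))
board (array([ 6.14791582e+02, -1.22004147e+01, -1.35680060e-01]), np.float64(4191.875))
slot_a 85.0 (array([ 6.77973723e+02,  1.05283913e+02, -4.19158546e-02]), np.float64(77.375))
slot_a 222.0 (array([ 6.86866736e+02,  1.06244939e+02, -1.30042686e-01]), np.float64(24.5625))
slot_b 94.0 (array([ 6.46120192e+02, -1.56855859e+02, -1.27222222e-01]), np.float64(85.625))
slot_b 227.0 (array([ 6.44321061e+02, -1.57465984e+02, -1.20941730e-01]), np.float64(25.75))
[[327.5, 233.6], [328.1, 225.8], [236.4, 251.9], [235.9, 244.0]]
[[247.0, 171.2], [245.9, 169.4], [339.1, 188.1], [340.4, 186.7]]
```

View pics/t1.png

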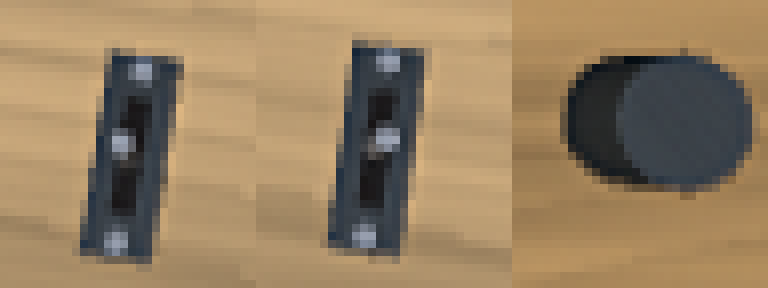

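View pics/s1.png

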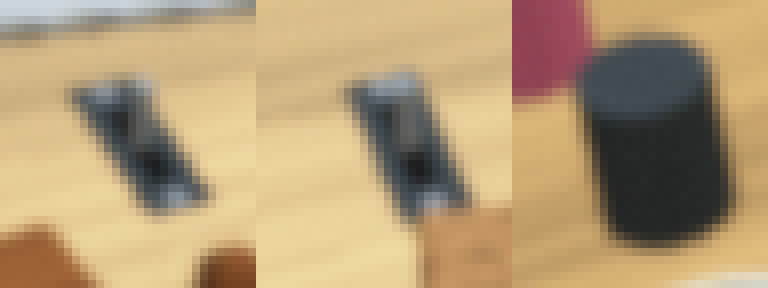

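```bash
cat >> h.py <<'E'
from scipy.spatial.transform import Rotation
def jaw():
    s=env.state();R=Rotation.from_euler('xyz',s['ee_rot'],degrees=True).as_matrix();return R
E
python3 - <<'E'
from h import *
R=jaw();print(R.round(3));ang=np.degrees(np.arctan2(R[1,1],R[0,1]));print('jaw yaw',ang)
for t in(72.2,-107.8):print(((t-ang+180)%360-180), np.radians((t-ang+180)%360-180))
s=env.state();print(s['time_s'],np.array([520,23,225])-s['ee_pos'])
b=cams.grab_frame('top')
print(ray(b,(245.0,171.6),46),ray(b,(340.6,187),46))
E
```

```text
[[ 0.     0.303 -0.953]
 [-0.    -0.953 -0.303]
 [-1.     0.     0.   ]]
jaw yaw -72.35994066566133
144.55994066566132 2.5230469311034334
-35.440059334338684 -0.61854572248636
0.95 [3.45792747e+02 5.70990626e+02 1.59283226e-02]
[685.86378593 105.50208926  46.        ] [ 644.24792142 -156.47081645   46.        ]
```

Request:
{"fn": "arm_command", "kwargs": {"deltas": [[0.44,[20,33,0],-0.03],[0.44,[45,75,0],-0.08],[0.44,[70,116,0],-0.13],[0.44,[95,157,0],-0.18],[0.44,[120,198,0],-0.23],[0.44,[145,240,0],-0.28],[0.44,[170,281,0],-0.33],[0.44,[195,322,0],-0.38],[0.44,[220,363,0],-0.43],[0.44,[245,405,0],-0.48],[0.44,[270,446,0],-0.53],[0.44,[295,487,0],-0.57],[0.44,[315,520,0],-0.6],[0.44,[335,553,0],-0.619],[0.44,[346,571,0],-0.619],[0.44,[346,571,0],-0.619],[0.44,[346,571,-30],-0.619],[0.44,[346,571,-60],-0.619],[0.44,[346,571,-90],-0.619],[0.44,[346,571,-120],-0.619]]}}

```text
time_s: 3.0
ee_pos: [519.6, 21.9, 104.2]
ee_rot: [131.3, 90.0, -66.6]
force: [-0.1, 0.1, -0.3]
gripper_width: 40.3
```

Request:
{"fn": "arm_command", "kwargs": {"deltas": [[0.44,[0,0,-25],0],[0.44,[0,0,-45],0],[0.44,[0,0,-60],0],[0.44,[0,0,-68],0],[0.44,[0,0,-71],0],[0.44,[0,0,-71],0],[0.44,[0,0,-71],0]]}}

```text
time_s: 3.7
ee_pos: [520.8, 22.8, 34.8]
ee_rot: [-166.5, 89.9, -4.4]
force: [-0.2, -0.5, -0.1]
gripper_width: 40.3
```

```bash
python3 - <<'E'
from h import *
R=jaw();print(np.degrees(np.arctan2(R[1,1],R[0,1])))
s=env.state();print(s['time_s'],s['ee_pos'],s['force'],s['qpos'].round(1))
a=cams.grab_frame('scene');b=cams.grab_frame('top')
A=cv2.resize(a['img'][190:270,200:350],None,fx=4,fy=4,interpolation=cv2.INTER_CUBIC)
cv2.imwrite('pics/s2.png',A[:,:,::-1])
E
```

```text
-107.8392478920471
3.7 [520.7571585   22.82243207  34.7641727 ] [-0.24171051 -0.50760528 -0.05338767] [  1.3  24.9 111.1  -0.   43.9 109.1]
```

View pics/s2.png

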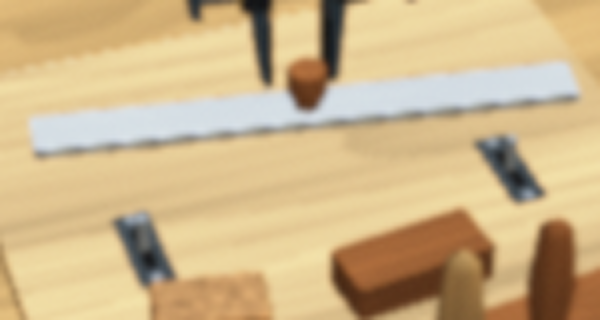

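The fingertips sit just behind the bar on either side of the knob. I'll advance slowly to contact.

Request:
{"fn": "arm_command", "kwargs": {"deltas": [[0.44,[1,-0.3,-2],0],[0.44,[2.9,-0.9,-2],0],[0.44,[4.8,-1.5,-2],0],[0.44,[6.7,-2.1,-2],0],[0.44,[8.6,-2.8,-2],0],[0.44,[10.5,-3.4,-2],0],[0.44,[12.4,-4.0,-2],0],[0.44,[14.3,-4.6,-2],0],[0.44,[15.2,-4.9,-2],0]]}}

```text
time_s: 4.7
ee_pos: [534.6, 18.1, 31.8]
ee_rot: [18.7, 89.9, -179.1]
force: [-3.6, 0.9, 1.6]
gripper_width: 39.8
```

Request:
{"fn": "arm_command", "kwargs": {"deltas": [[0.44,[2,-0.6,0],0.0],[0.44,[5,-1.5,0],0.01],[0.44,[8,-2.4,0],0.02],[0.44,[11,-3.3,0],0.03],[0.44,[14,-4.2,0],0.04],[0.44,[17,-5,0],0.05],[0.44,[20,-5.8,0],0.06],[0.44,[23,-6.6,0],0.07],[0.44,[26,-7.3,0],0.08],[0.44,[29,-8,0],0.09],[0.44,[32,-8.7,0],0.1],[0.44,[35,-9.4,0],0.11],[0.44,[38,-10,0],0.12],[0.44,[41,-10.6,0],0.13],[0.44,[44,-11.2,0],0.14],[0.44,[47,-11.7,0],0.15],[0.44,[50,-12.2,0],0.152],[0.44,[53,-12.7,0],0.152],[0.44,[55,-13,0],0.152],[0.44,[56,-13.2,0],0.152]]}}

```text
time_s: 6.7
ee_pos: [591.6, 4.9, 32.0]
ee_rot: [167.5, 90.0, -21.6]
force: [-1.8, 0.8, -0.5]
gripper_width: 39.9
```

```bash
python3 - <<'E'
from fit import *
b=cams.grab_frame('top');a=cams.grab_frame('scene')
s=env.state();print(s['time_s'],s['ee_pos'],s['force'])
cv2.imwrite('pics/t3.png',cv2.resize(b['img'][120:280,190:390,::-1],None,fx=4,fy=3.6,interpolation=cv2.INTER_CUBIC))
cv2.imwrite('pics/s3.png',cv2.resize(a['img'][180:290,190:380,::-1],None,fx=4,fy=4,interpolation=cv2.INTER_CUBIC))
E
```

```text
6.8 [591.69331837   4.89179854  31.99932164] [-0.60678664  0.30266193 -0.83850909]
```

View pics/t3.png

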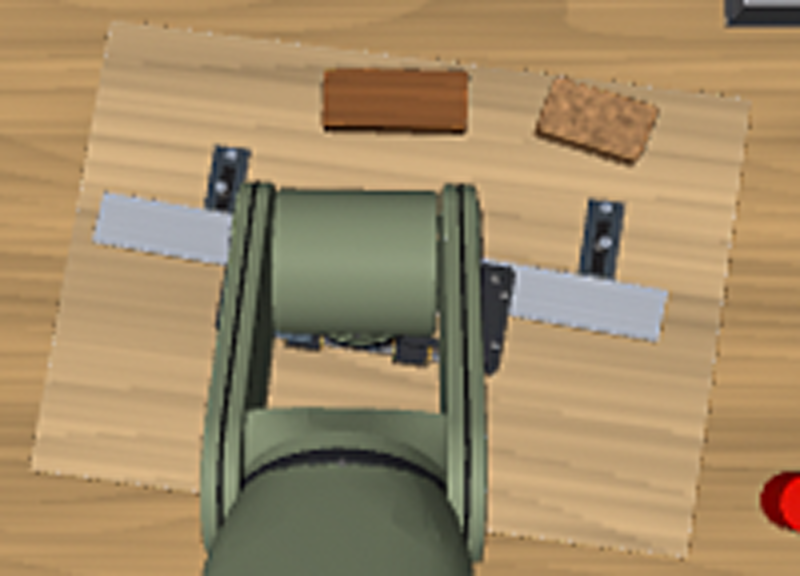

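View pics/s3.png

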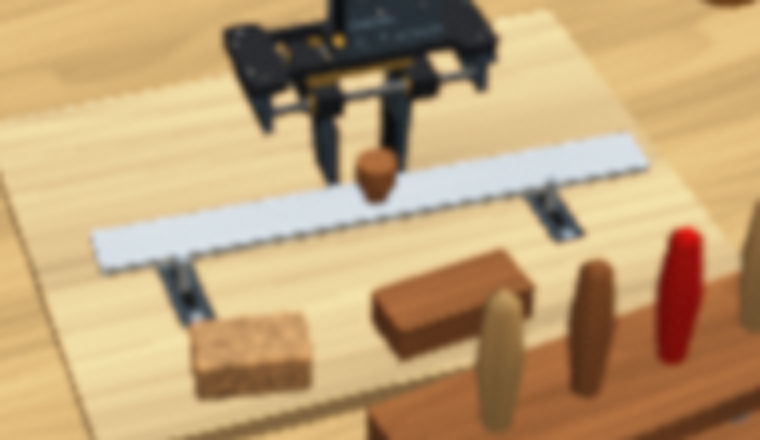

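Request:
{"fn": "arm_command", "kwargs": {"deltas": [[0.44,[1,-0.2,0],0],[0.44,[2,-0.3,0],0],[0.44,[3,-0.5,0],0],[0.44,[4,-0.6,0],0],[0.44,[5,-0.8,0],0],[0.44,[6,-1,0],0]]}}

```text
time_s: 7.4
ee_pos: [597.4, 3.9, 32.0]
ee_rot: [29.3, 90.0, -159.8]
force: [-2.4, 0.9, 0.2]
gripper_width: 40.1
```

Request:
{"fn": "arm_command", "kwargs": {"deltas": [[0.44,[0.7,-0.1,0],0],[0.44,[1.4,-0.2,0],0],[0.44,[2,-0.3,0],0]]}}

```text
time_s: 7.7
ee_pos: [599.4, 3.6, 32.0]
ee_rot: [51.9, 90.0, -137.2]
force: [-2.3, 0.3, -0.3]
gripper_width: 40.2
```

Request:
{"fn": "arm_command", "kwargs": {"deltas": [[0.44,[0.7,-0.1,0],0],[0.44,[1.4,-0.2,0],0],[0.44,[2,-0.3,0],0]]}}

```text
time_s: 8.0
ee_pos: [601.5, 3.3, 32.0]
ee_rot: [81.8, 90.0, -107.3]
force: [-2.8, 0.5, 0.6]
gripper_width: 40.0
```

Request:
{"fn": "arm_command", "kwargs": {"deltas": [[0.44,[0.5,-0.1,0],0],[0.44,[1,-0.2,0],0],[0.44,[1.5,-0.2,0],0]]}}

```text
time_s: 8.3
ee_pos: [602.9, 3.1, 32.0]
ee_rot: [62.8, 90.0, -126.3]
force: [-2.7, 0.3, 0.9]
gripper_width: 40.1
```

Request:
{"fn": "arm_command", "kwargs": {"deltas": [[0.44,[0.5,-0.1,0],0],[0.44,[1,-0.2,0],0]]}}

```text
time_s: 8.5
ee_pos: [603.9, 2.9, 32.0]
ee_rot: [62.9, 90.0, -126.2]
force: [-2.9, 0.8, 0.8]
gripper_width: 40.4
```

Request:
{"fn": "arm_command", "kwargs": {"deltas": [[0.44,[0.5,-0.1,0],0],[0.44,[1,-0.2,0],0]]}}

```text
time_s: 8.7
ee_pos: [605.0, 2.7, 32.0]
ee_rot: [120.8, 90.0, -68.3]
force: [-3.0, 1.0, 0.9]
gripper_width: 40.3
```

Request:
{"fn": "arm_command", "kwargs": {"deltas": [[0.44,[0.4,-0.1,0],0],[0.44,[0.8,-0.1,0],0]]}}

```text
time_s: 8.9
ee_pos: [605.7, 2.6, 32.0]
ee_rot: [80.0, 90.0, -109.1]
force: [-3.2, -0.3, 0.4]
gripper_width: 40.7
```

Request:
{"fn": "arm_command", "kwargs": {"deltas": [[0.44,[0.4,-0.1,0],0],[0.44,[0.8,-0.1,0],0]]}}

```text
time_s: 9.1
ee_pos: [606.5, 2.5, 32.0]
ee_rot: [78.7, 90.0, -110.4]
force: [-3.0, 1.2, 0.4]
gripper_width: 40.0
```

```bash
python3 - <<'E'
from fit import *
b=cams.grab_frame('top');a=cams.grab_frame('scene')
s=env.state();print(s['time_s'],s['ee_pos'],s['force'],s['torque'])
cv2.imwrite('pics/s4.png',cv2.resize(a['img'][195:275,210:360,::-1],None,fx=5,fy=5,interpolation=cv2.INTER_CUBIC))
cv2.imwrite('pics/t4.png',np.hstack([cv2.resize(b['img'][150:210,x:x+65,::-1],None,fx=6,fy=6,interpolation=cv2.INTER_CUBIC) for x in(205,305)]))
E
```

```text
9.2 [606.60611602   2.44896313  31.99054641] [-2.86007607  0.61392382  0.46668491] [ 0.03072171  0.51032175 -0.03405538]
```

View pics/s4.png

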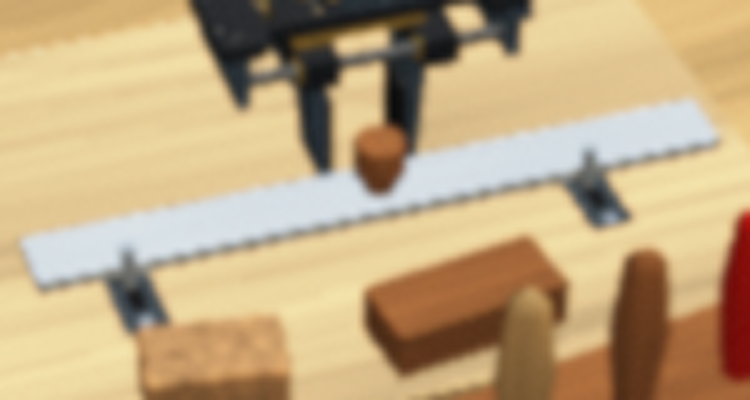

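View pics/t4.png

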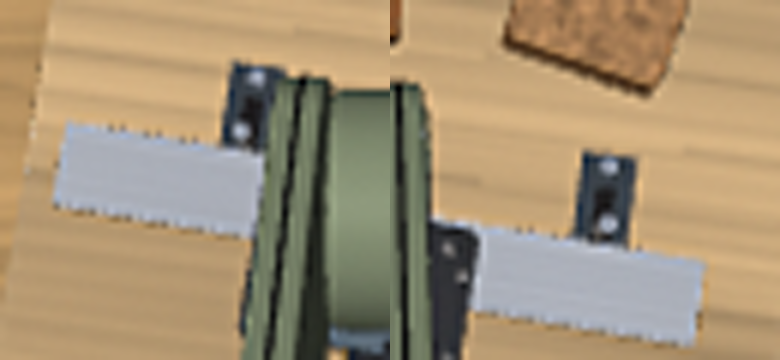

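Both pins are within a few mm of the bar. I'll creep on with force checks.

Request:
{"fn": "arm_command", "kwargs": {"deltas": [[0.44,[0.3,0,0],0],[0.44,[0.6,-0.1,0],0]]}}

```text
time_s: 9.4
ee_pos: [607.0, 2.4, 32.0]
ee_rot: [24.9, 90.0, -164.3]
force: [-2.4, 0.0, -0.4]
gripper_width: 39.9
```

Request:
{"fn": "arm_command", "kwargs": {"deltas": [[0.44,[0.3,0,0],0],[0.44,[0.6,-0.1,0],0]]}}

```text
time_s: 9.6
ee_pos: [607.8, 2.3, 32.0]
ee_rot: [139.3, 90.0, -49.8]
force: [-2.5, 1.2, -0.1]
gripper_width: 40.2
```

Request:
{"fn": "arm_command", "kwargs": {"deltas": [[0.44,[0.3,0,0],0],[0.44,[0.6,-0.1,0],0]]}}

```text
time_s: 9.8
ee_pos: [607.8, 2.3, 32.0]
ee_rot: [5.2, 89.9, 176.1]
force: [-4.1, 0.9, 1.6]
gripper_width: 40.3
```

Request:
{"fn": "arm_command", "kwargs": {"deltas": [[0.44,[0.3,0,0],0]]}}

```text
time_s: 9.9
ee_pos: [607.9, 2.3, 32.0]
ee_rot: [7.1, 89.9, 178.0]
force: [-5.4, 0.1, 3.0]
gripper_width: 39.8
```

Request:
{"fn": "arm_command", "kwargs": {"deltas": [[0.44,[0.3,0,0],0]]}}

```text
time_s: 10.0
ee_pos: [607.9, 2.3, 31.9]
ee_rot: [8.3, 89.9, 179.1]
force: [-5.6, 0.9, 3.5]
gripper_width: 40.6
```

```bash
python3 - <<'E'
from h import *
for i in range(3):
    b=cams.grab_frame('scene')
    s=env.state();print(s['time_s'],s['ee_pos'],s['force'].round(2),s['torque'].round(3))
cv2.imwrite('pics/s5.png',cv2.resize(b['img'][195:275,210:360,::-1],None,fx=5,fy=5,interpolation=cv2.INTER_CUBIC))
E
```

```text
10.05 [607.98185453   2.28543272  31.98573887] [-5.73  1.22  3.05] [ 0.169  0.957 -0.033]
10.1 [607.95188618   2.26564635  31.96645262] [-5.74  0.65  3.88] [ 0.131  0.99  -0.007]
10.15 [607.94039571   2.29922741  31.94433708] [-5.44  1.41  2.29] [ 0.111  1.044 -0.038]
```

View pics/s5.png

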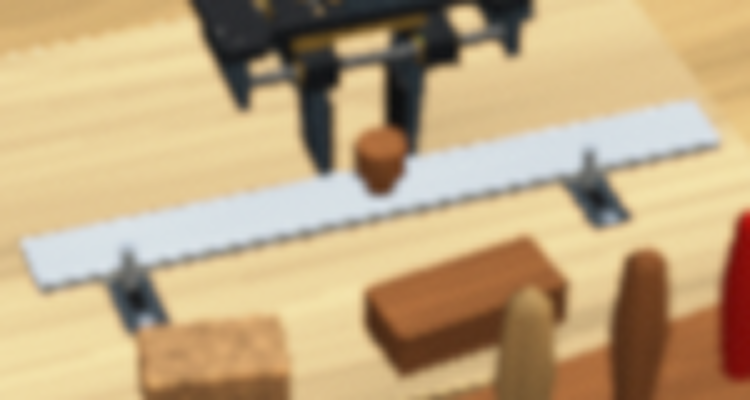

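Request:
{"fn": "arm_command", "kwargs": {"deltas": [[0.44,[0.3,0,0],0],[0.44,[0.5,-0.1,0],0]]}}

```text
time_s: 10.35
ee_pos: [608.0, 2.3, 32.0]
ee_rot: [6.4, 89.8, 177.2]
force: [-6.4, 1.4, 3.7]
gripper_width: 40.0
```

```bash
python3 - <<'E'
from h import *
for i in range(3):
    b=cams.grab_frame('scene')
    s=env.state();print(s['time_s'],s['ee_pos'],s['force'].round(2),s['torque'].round(3))
E
```

```text
10.4 [607.98625142   2.30706634  31.96616844] [-6.46  0.27  4.64] [0.196 1.248 0.018]
10.45 [607.99374035   2.29834033  31.96997051] [-6.87  0.37  4.56] [2.150e-01 1.241e+00 1.000e-03]
10.5 [607.98757711   2.27147659  31.96233739] [-6.71  1.52  4.94] [0.207 1.192 0.006]
```

Request:
{"fn": "arm_command", "kwargs": {"deltas": [[0.44,[0,0,0],0.012],[0.44,[0,0,0],0.025],[0.44,[0,0,0],0.025]]}}

```text
time_s: 10.8
ee_pos: [608.0, 1.9, 31.9]
ee_rot: [15.5, 89.8, -172.2]
force: [-6.8, -0.3, 3.5]
gripper_width: 40.1
```

```bash
python3 - <<'E'
from h import *
s=env.state();R=jaw();print(s['time_s'],s['ee_pos'],s['force'].round(2),s['torque'].round(3),np.degrees(np.arctan2(R[1,1],R[0,1])))
E
```

```text
10.8 [607.98031235   1.85793351  31.92108641] [-6.81 -0.28  3.52] [-0.138  1.177 -0.23 ] -97.69736905156951
```

Request:
{"fn": "arm_command", "kwargs": {"deltas": [[0.44,[0,0,0],-0.015],[0.44,[0,0,0],-0.03],[0.44,[0,0,0],-0.05],[0.44,[0,0,0],-0.05]]}}

```text
time_s: 11.2
ee_pos: [607.9, 2.7, 31.9]
ee_rot: [-1.1, 89.8, 168.3]
force: [-6.1, 2.4, 3.4]
gripper_width: 40.1
```

```bash
python3 - <<'E'
from h import *
s=env.state();R=jaw();print(s['time_s'],s['ee_pos'],s['force'].round(2),s['torque'].round(3),np.degrees(np.arctan2(R[1,1],R[0,1])))
E
```

```text
11.2 [607.89517972   2.66100484  31.85451825] [-6.14  2.39  3.41] [0.493 1.192 0.167] -100.54581186074284
```

Loading each finger in turn at about 6.5 N moved nothing, so both pins are in contact. I'll re-centre, hold, then back away.

Request:
{"fn": "arm_command", "kwargs": {"deltas": [[0.44,[0,0,0],0.012],[0.44,[0,0,0],0.025],[0.44,[0.2,0,0],0.025],[0.44,[0.2,0,0],0.025],[0.44,[0.2,0,0],0.025],[0.44,[0.2,0,0],0.025]]}}

```text
time_s: 11.8
ee_pos: [608.4, 2.2, 31.9]
ee_rot: [12.1, 89.9, -177.0]
force: [-6.5, 1.6, 2.7]
gripper_width: 40.4
```

Request:
{"fn": "arm_command", "kwargs": {"deltas": [[0.44,[-0.5,0.1,0],0],[0.44,[-1,0.2,0],0],[0.44,[-1.5,0.2,0],0],[0.44,[-2,0.3,0],0],[0.44,[-3,0.5,0],0],[0.44,[-5,0.8,0],0],[0.44,[-9,1.5,0],0],[0.44,[-15,2.5,0],0],[0.44,[-25,4,0],0],[0.44,[-35,5.5,0],0],[0.44,[-45,7,10],0],[0.44,[-45,7,40],0],[0.44,[-45,7,80],0],[0.44,[-45,7,110],0]]}}

```text
time_s: 13.2
ee_pos: [564.4, 9.2, 144.9]
ee_rot: [-172.6, 89.9, -1.7]
force: [0.2, -0.2, 0.1]
gripper_width: 39.9
```

```bash
python3 - <<'E'
from h import *
s=env.state();R=jaw();print(s['time_s'],s['ee_pos'],s['force'].round(2),s['qpos'].round(1),np.degrees(np.arctan2(R[1,1],R[0,1])))
E
```

```text
13.2 [564.44297091   9.24180536 144.87333423] [ 0.19 -0.21  0.13] [-0.2 20.9 98.1 -0.  60.9 98.9] -99.11677050586248
```

Request:
{"fn": "arm_command", "kwargs": {"deltas": [[0.6,[-4,-20,5],0.1],[0.88,[-10,-50,5],0.22],[0.88,[-17,-85,5],0.34],[0.88,[-24,-120,5],0.46],[0.88,[-31,-155,5],0.58],[0.88,[-38,-190,5],0.7],[0.88,[-45,-225,5],0.83],[0.88,[-52,-260,5],0.96],[0.88,[-59,-295,5],1.09],[0.88,[-66,-325,5],1.22],[0.88,[-72,-355,5],1.35],[0.88,[-76,-375,5],1.48],[0.88,[-78,-388,5],1.61],[0.88,[-78,-388,5],1.74],[0.88,[-78,-388,5],1.86],[0.88,[-78,-388,5],1.903],[0.88,[-78,-388,5],1.903],[0.88,[-78,-388,5],1.903]]}}

```text
time_s: 15.0
ee_pos: [486.4, -378.6, 147.5]
ee_rot: [55.0, 90.0, -25.2]
force: [-0.2, -0.7, 0.5]
gripper_width: 80.6
```

```bash
python3 - <<'E'
from fit import *
b=cams.grab_frame('top');a=cams.grab_frame('scene')
s=env.state();R=jaw();print(s['time_s'],s['ee_pos'],s['force'].round(2),s['qpos'].round(1),np.degrees(np.arctan2(R[1,1],R[0,1])))
i=b['img'].astype(int);m=np.zeros((420,560),np.float32)
m[160:235,200:360]=((i[...,2]-i[...,0]>-12)&(i[...,1]>130))[160:235,200:360]
m=cv2.morphologyEx(cv2.morphologyEx(m,cv2.MORPH_OPEN,np.ones((3,3))),cv2.MORPH_CLOSE,np.ones((9,9)))
print(fit([(b,m)],lambda p:box(p[0],p[1],p[2],18,28,40,400),[643,-3,-.16],[10,10,.05]))
for d in cams.silhouettes(b,'mug')[:2]: print(d['conf'],d['centre'],ray(b,d['centre'],50))
cv2.imwrite('pics/t6.png',cv2.resize(b['img'][120:300,190:450,::-1],None,fx=3,fy=3,interpolation=cv2.INTER_CUBIC))
cv2.imwrite('pics/s6.png',cv2.resize(a['img'][170:280,90:350,::-1],None,fx=3,fy=3,interpolation=cv2.INTER_CUBIC))
E
```

```text
15.1 [ 486.49710296 -378.67940688  147.32549164] [-0.16  0.28  0.26] [-39.   25.2  90.6   0.   64.2 -48.9] 9.88342065810298
(array([ 6.44281505e+02, -4.14818937e+00, -1.57255718e-01]), np.float64(208.0625))
0.95 [430.9, 177.9] [ 669.58467882 -399.75189388   50.        ]
```

View pics/t6.png

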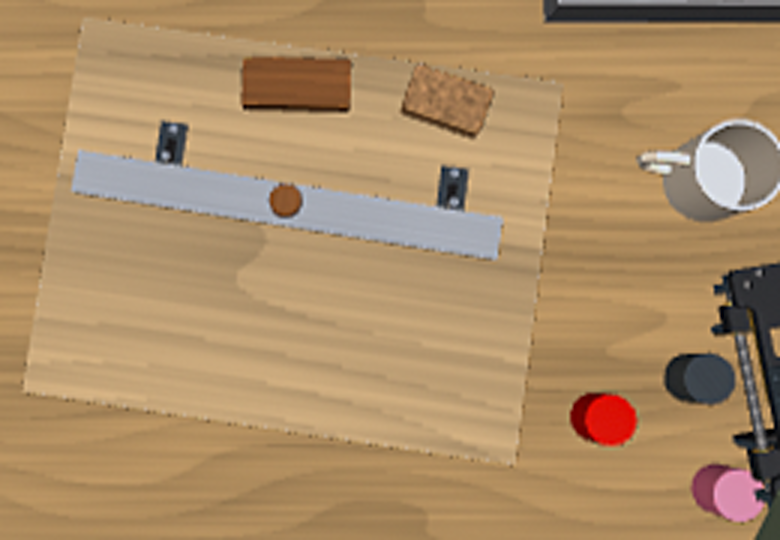

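View pics/s6.png

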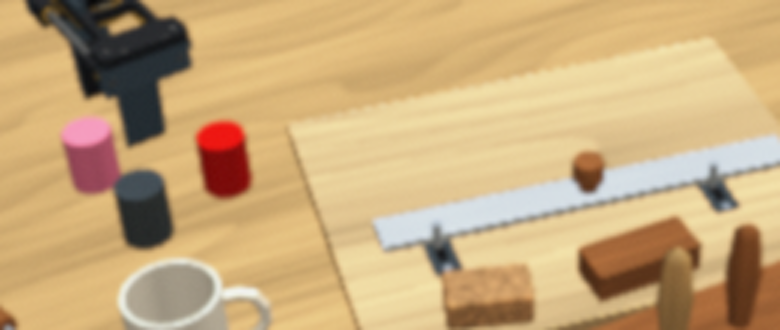

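Request:
{"fn": "arm_command", "kwargs": {"deltas": [[0.88,[-0.5,-0.5,-30],0],[0.88,[-0.5,-0.5,-60],0],[0.88,[-0.5,-0.5,-80],0],[0.88,[-0.5,-0.5,-95],0],[0.88,[-0.5,-0.5,-105],0],[0.88,[-0.5,-0.5,-112],0],[0.88,[-0.5,-0.5,-117],0],[0.88,[-0.5,-0.5,-117],0]]}}

```text
time_s: 15.95
ee_pos: [486.0, -379.3, 29.8]
ee_rot: [-148.7, 90.0, 131.2]
force: [0.2, 0.3, 0.1]
gripper_width: 80.2
```

```bash
python3 - <<'E'
from fit import *
a=cams.grab_frame('scene')
s=env.state();print(s['time_s'],s['ee_pos'],s['force'].round(2))
cv2.imwrite('pics/s7.png',cv2.resize(a['img'][180:270,90:210,::-1],None,fx=6,fy=6,interpolation=cv2.INTER_CUBIC))
E
```

```text
16.0 [ 486.28795605 -379.50015841   30.24339961] [-0.34  0.07 -0.12]
```

View pics/s7.png

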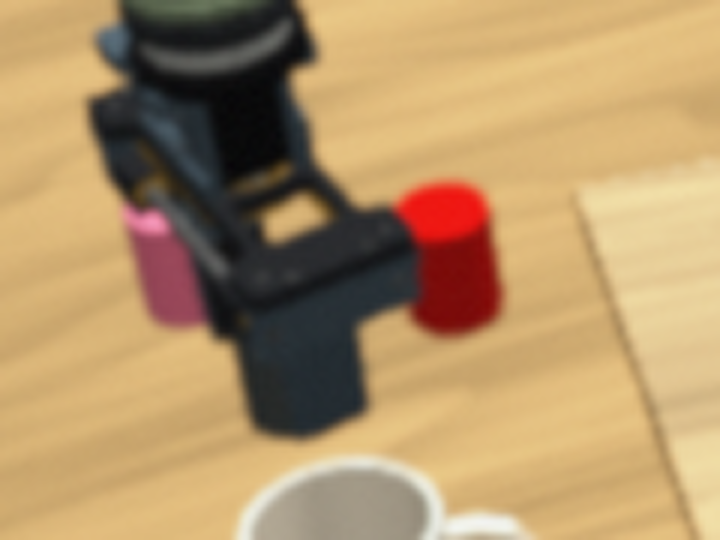

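Straddling the weight, no contact force. Close.

Request:
{"fn": "arm_command", "kwargs": {"deltas": [[0.7,[0,0,0],0],[0.55,[0,0,0],0],[0.4,[0,0,0],0],[0.4,[0,0,0],0],[0.4,[0,0,0],0],[0.4,[0,0,0],0],[0.4,[0,0,0],0]], "grip_force": 25}}

```text
time_s: 16.7
ee_pos: [487.1, -379.6, 30.4]
ee_rot: [60.7, 89.9, -19.4]
force: [4.3, 1.3, 1.8]
gripper_width: 45.6
```

Request:
{"fn": "arm_command", "kwargs": {"deltas": [[0.4,[0,0,3],0],[0.4,[0,0,10],0],[0.4,[0,0,25],0],[0.4,[0,0,50],0],[0.4,[0,0,80],0],[0.4,[0,0,110],0],[0.4,[0,0,130],0],[0.4,[0,0,130],0],[0.4,[0,0,130],0]]}}

```text
time_s: 17.6
ee_pos: [485.0, -378.8, 158.8]
ee_rot: [-134.5, 89.8, 145.4]
force: [-0.3, -0.2, -8.3]
gripper_width: 45.2
```

```bash
python3 - <<'E'
from fit import *
a=cams.grab_frame('scene');b=cams.grab_frame('top')
s=env.state();R=jaw();print(s['time_s'],s['ee_pos'],s['force'].round(2),s['qpos'].round(1),np.degrees(np.arctan2(R[1,1],R[0,1])))
cv2.imwrite('pics/s8.png',cv2.resize(a['img'][130:270,70:230,::-1],None,fx=4,fy=4,interpolation=cv2.INTER_CUBIC))
t=np.array([-np.sin(-.158),np.cos(-.158)]);c=np.array([643.9,-3.8]);print(c-75*t, c-75*t-s['ee_pos'][:2])
E
```

```text
17.7 [ 484.67240467 -378.4174332   157.63059849] [-0.47 -0.04 -7.33] [-39.   24.7  89.8  -0.   65.8 -49. ] 9.911169180485855
[632.0992424  -77.86579588] [147.42683773 300.55163732]
```

View pics/s8.png

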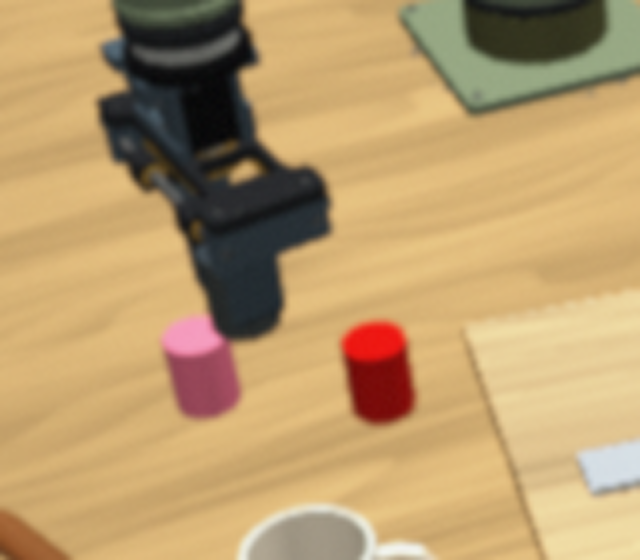

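Request:
{"fn": "arm_command", "kwargs": {"deltas": [[0.4,[5,10,0],0.05],[0.4,[12,25,0],0.12],[0.4,[22,45,0],0.2],[0.4,[33,67,0],0.29],[0.4,[44,90,0],0.38],[0.4,[55,112,0],0.47],[0.4,[66,135,0],0.56],[0.4,[77,157,0],0.65],[0.4,[88,180,0],0.74],[0.4,[99,202,0],0.83],[0.4,[110,225,0],0.92],[0.4,[121,247,0],1.01],[0.4,[131,267,0],1.1],[0.4,[139,284,0],1.17],[0.4,[144,295,0],1.22],[0.4,[147,300.5,0],1.239],[0.4,[147,300.5,0],1.239],[0.4,[147,300.5,0],1.239]]}}

```text
time_s: 19.5
ee_pos: [632.4, -79.4, 159.1]
ee_rot: [-162.8, 89.9, -171.9]
force: [-1.5, -0.6, -7.1]
gripper_width: 45.4
```

```bash
python3 - <<'E'
from fit import *
a=cams.grab_frame('scene')
s=env.state();R=jaw();print(s['time_s'],s['ee_pos'],s['force'].round(2),s['qpos'].round(1),np.degrees(np.arctan2(R[1,1],R[0,1])))
E
```

```text
19.55 [632.5111612  -79.58421966 159.34354281] [-0.27  0.61 -8.55] [ -8.2  26.5  86.5  -0.   67.1 -89. ] 80.83963836835612
```

Request:
{"fn": "arm_command", "kwargs": {"deltas": [[0.4,[0,1,-10],0],[0.4,[0,1,-30],0],[0.4,[0,1,-50],0],[0.4,[0,1,-66],0],[0.4,[0,1,-78],0],[0.4,[0,1,-86],0],[0.4,[0,1,-91],0],[0.4,[0,1,-94],0],[0.4,[0,1,-94],0],[0.4,[0,1,-94],0]]}}

```text
time_s: 20.55
ee_pos: [633.6, -77.9, 66.6]
ee_rot: [4.8, 89.9, -4.3]
force: [-0.3, -0.1, -8.0]
gripper_width: 45.5
```

```bash
python3 - <<'E'
from fit import *
a=cams.grab_frame('scene')
s=env.state();print(s['time_s'],s['ee_pos'],s['force'].round(2))
cv2.imwrite('pics/s9.png',cv2.resize(a['img'][180:290,200:360,::-1],None,fx=5,fy=5,interpolation=cv2.INTER_CUBIC))
E
```

```text
20.6 [633.60749333 -77.9223872   66.69506734] [ 0.25 -0.15 -7.91]
```

View pics/s9.png

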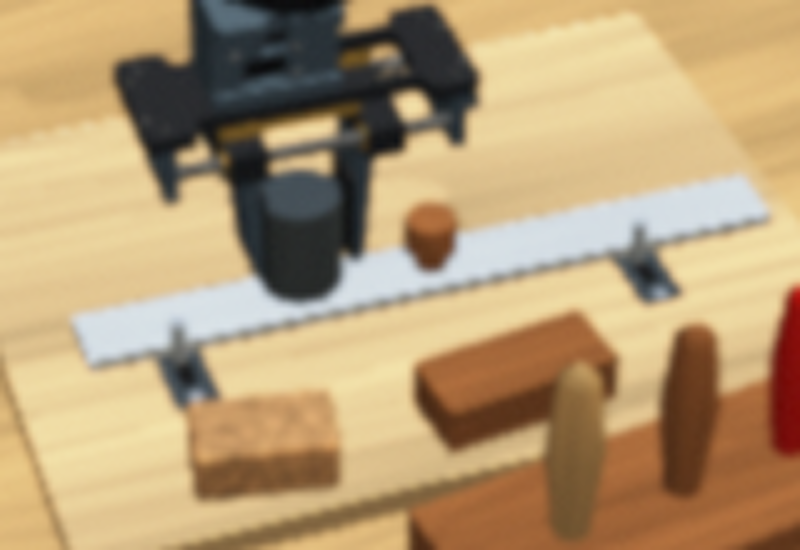

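```bash
python3 - <<'E'
from fit import *
a=cams.grab_frame('scene')
im=cv2.resize(a['img'][180:290,200:360,::-1],None,fx=5,fy=5,interpolation=cv2.INTER_CUBIC)
for x,y,c in((633.6,-77.9,(0,255,0)),):
  for z in(36.3,96.3):
    p=((proj(a,cyl(x,y,z,z,23)[:40])-[200,180]+.5)*5).astype(np.int32)
    cv2.polylines(im,[p],True,c,1)
p=((proj(a,box(643.9,-3.8,-.158,28,28,40,400)[[0,1,3,2]])-[200,180]+.5)*5).astype(np.int32)
cv2.polylines(im,[p],True,(0,0,255),1)
cv2.imwrite('pics/s10.png',im)
E
```

```text
(no output)
```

View pics/s10.png

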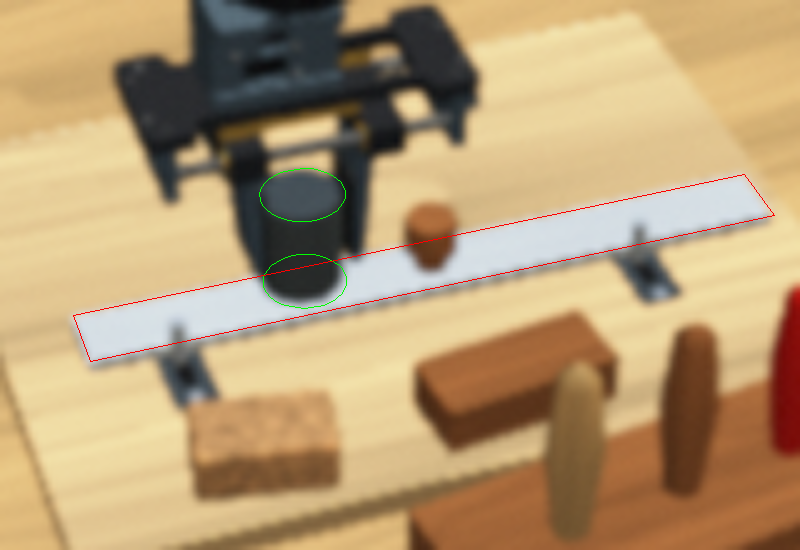

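Request:
{"fn": "arm_command", "kwargs": {"deltas": [[0.4,[0,0,-1],0],[0.4,[0,0,-2.5],0],[0.4,[0,0,-4],0],[0.4,[0,0,-5.5],0],[0.4,[0,0,-6.5],0],[0.4,[0,0,-6.5],0]]}}

```text
time_s: 21.25
ee_pos: [632.9, -77.9, 59.2]
ee_rot: [172.8, 90.0, 163.7]
force: [-0.5, -0.5, -7.4]
gripper_width: 45.4
```

Request:
{"fn": "arm_command", "kwargs": {"deltas": [[0.4,[0,0,-0.4],0],[0.4,[0,0,-0.8],0]]}}

```text
time_s: 21.45
ee_pos: [633.2, -77.9, 58.7]
ee_rot: [27.1, 90.0, 18.0]
force: [-0.0, 0.1, -7.6]
gripper_width: 45.7
```

Request:
{"fn": "arm_command", "kwargs": {"deltas": [[0.4,[0,0,-0.3],0],[0.4,[0,0,-0.5],0]]}}

```text
time_s: 21.65
ee_pos: [633.2, -77.9, 58.4]
ee_rot: [20.8, 90.0, 11.7]
force: [-0.5, -0.2, -5.4]
gripper_width: 45.5
```

Contact is beginning: Fz has gone from -7.6 to -5.4 N.

Request:
{"fn": "arm_command", "kwargs": {"deltas": [[0.4,[0,0,-0.3],0],[0.4,[0,0,-0.5],0]]}}

```text
time_s: 21.85
ee_pos: [633.2, -77.9, 58.4]
ee_rot: [11.2, 90.0, 2.1]
force: [-0.9, 0.0, -0.7]
gripper_width: 45.8
```

Request:
{"fn": "arm_command", "kwargs": {"deltas": [[0.4,[0,0,-0.3],0],[0.4,[0,0,-0.3],0]]}}

```text
time_s: 22.05
ee_pos: [633.2, -77.9, 58.4]
ee_rot: [6.5, 90.0, -2.6]
force: [-2.3, 0.6, 1.9]
gripper_width: 45.7
```

The weight is fully supported. Release gradually.

Request:
{"fn": "arm_command", "kwargs": {"deltas": [[0.45,[0,0,0],0],[0.47,[0,0,0],0],[0.48,[0,0,0],0],[0.49,[0,0,0],0],[0.5,[0,0,0],0],[0.51,[0,0,0],0],[0.52,[0,0,0],0],[0.54,[0,0,0],0],[0.57,[0,0,0],0],[0.61,[0,0,0],0],[0.64,[0,0,0],0],[0.64,[0,0,0],0]], "grip_force": 5}}

```text
time_s: 23.25
ee_pos: [633.2, -77.9, 57.3]
ee_rot: [40.5, 90.0, 31.4]
force: [0.1, 0.5, -0.3]
gripper_width: 58.5
```

```bash
python3 - <<'E'
from fit import *
a=cams.grab_frame('scene')
s=env.state();print(s['time_s'],s['ee_pos'],s['force'].round(2),s['gripper_width'])
cv2.imwrite('pics/s11.png',cv2.resize(a['img'][180:290,200:360,::-1],None,fx=5,fy=5,interpolation=cv2.INTER_CUBIC))
E
```

```text
23.3 [633.11343692 -77.86896539  57.33073683] [-0.04  0.28  0.33] 58.37135943923878
```

View pics/s11.png

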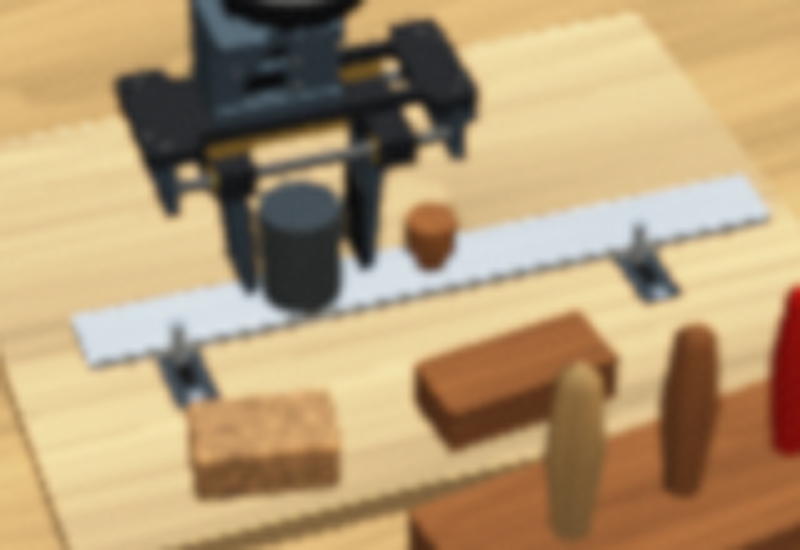

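Request:
{"fn": "arm_command", "kwargs": {"deltas": [[0.64,[0,0,5],0],[0.64,[0,0,15],0],[0.64,[0,0,30],0],[0.64,[0,0,50],0],[0.64,[0,0,75],0],[0.64,[0,0,100],0],[0.64,[0,0,130],0],[0.64,[-30,-40,150],0],[0.64,[-60,-80,150],0],[0.64,[-90,-120,150],0],[0.64,[-120,-160,150],0],[0.64,[-150,-200,150],0],[0.64,[-180,-240,150],0],[0.64,[-200,-270,150],0],[0.64,[-200,-270,150],0],[0.64,[-200,-270,150],0]]}}

```text
time_s: 24.9
ee_pos: [432.8, -348.4, 208.2]
ee_rot: [5.6, 89.9, -3.6]
force: [0.5, 0.4, 0.0]
gripper_width: 58.1
```

```bash
python3 - <<'E'
from fit import *
b=cams.grab_frame('top');a=cams.grab_frame('scene')
s=env.state();print(s['time_s'],s['ee_pos'],s['force'].round(2))
i=b['img'].astype(int);m=np.zeros((420,560),np.float32)
m[160:235,200:360]=((i[...,2]-i[...,0]>-12)&(i[...,1]>130))[160:235,200:360]
m=cv2.morphologyEx(cv2.morphologyEx(m,cv2.MORPH_OPEN,np.ones((3,3))),cv2.MORPH_CLOSE,np.ones((9,9)))
print(fit([(b,m)],lambda p:box(p[0],p[1],p[2],18,28,40,400),[643,-3,-.16],[10,10,.05]))
d=np.zeros((420,560),np.float32);d[190:222,290:326]=(b['img'].max(2)<95)[190:222,290:326]
print(d.sum(),fit([(b,d)],lambda p:cyl(p[0],p[1],28,88,23),[632,-78],[10,10]))
cv2.imwrite('pics/s12.png',cv2.resize(a['img'][180:290,200:360,::-1],None,fx=5,fy=5,interpolation=cv2.INTER_CUBIC))
cv2.imwrite('pics/t12.png',cv2.resize(b['img'][120:290,190:440,::-1],None,fx=3.2,fy=3.2,interpolation=cv2.INTER_CUBIC))
E
```

```text
25.0 [ 433.72109312 -347.17120108  207.85810908] [-0.2   0.5  -0.05]
(array([ 6.44415738e+02, -4.02839450e+00, -1.56433392e-01]), np.float64(434.0))
146.0 (array([625.26782227, -77.61181641]), np.float64(139.375))
```

View pics/s12.png

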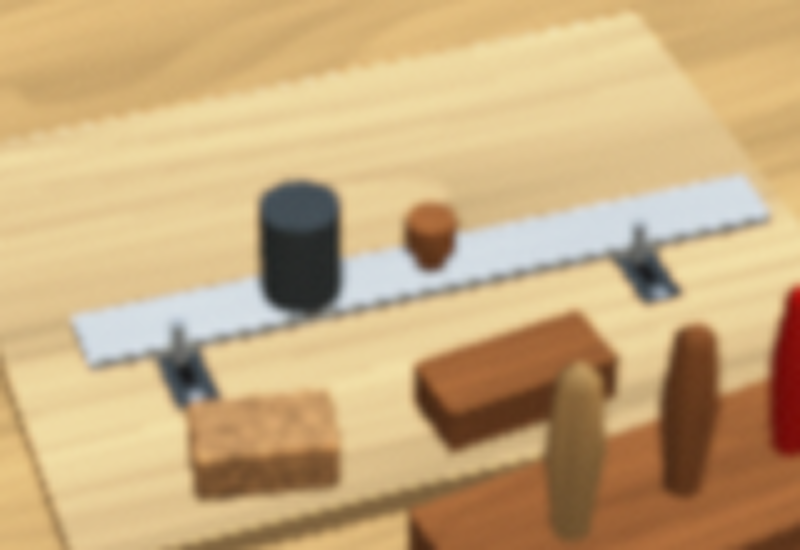

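View pics/t12.png

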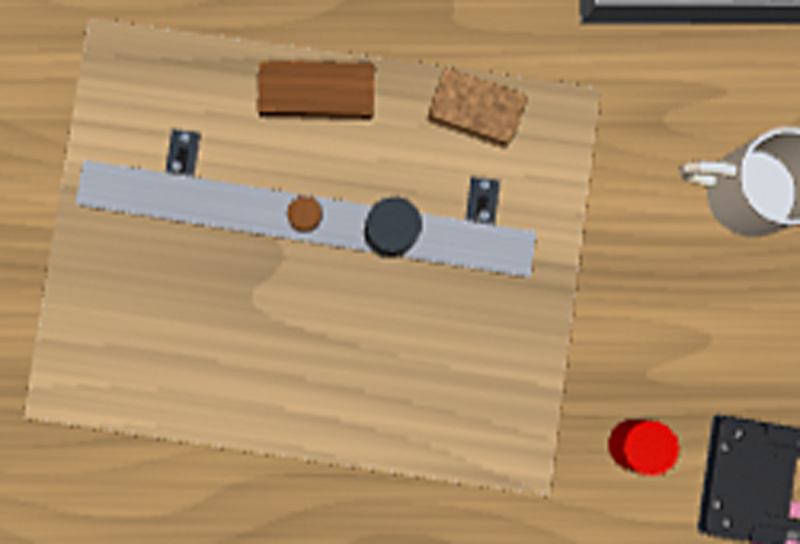

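```bash
python3 -c "
from h import *
print(env.job_done()); print(env.state()['time_s'])"
```

```text
the job is handed in; nothing more can be done
None
the job is handed in; nothing more can be done
```

The straightedge rests against both pins, with the dark steel weight standing on it between the knob and the right pin. I handed the job in at about 25 s.

- **Pushing to the pins:** I pushed the bar's near edge with the fingertips. It slid at about 2.5–3 N and stalled at the pins. I held it there at up to about 6.9 N in total, below the 12 N limit on a pin. Loading each finger in turn did not move the bar, so both pins were in contact.
- **Placing the weight:** I lowered it onto the bar until the bar carried it, opened the gripper slowly and moved the arm clear.
- **Last checks:** A fit to the top camera image puts the bar within about 0.2 mm and 0.05° of where it was before the weight went on. The weight stands upright on the bar. The other things in view look unmoved, and the arm is touching nothing.
- **Disagreements:**
  - An automatic fit of the weight's final position came out about 8 mm short in x. Its dark-pixel mask was incomplete, so I judged the placement from the pictures.
  - I did not touch-test the pins again after placing the weight. That it still touches rests on the unchanged bar position, because the cameras cannot show a sub-millimetre gap.

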